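# Cull the snapped gauge rod, then dip a sound one and hold it level for reading

### The arm

A 6-joint arm with a two-finger parallel gripper is mounted at the origin on a cart in front of the work surface, level with it; the furniture and walls round the work are solid. World frame = base frame: x ahead of the robot, y to its left, z up, the work surface at z = 0. Lengths are in m, angles in rad, forces in N, time in s.
With the tool pointing down it reaches from about 0.25 to 0.775 m from the base axis. Payload 4 kg.
Tool frame: the origin (TCP) lies on the centre line of the jaws, within the pads' length; the fingertips stand 22 mm ahead of it and the grasp point (between the pads) lies 3 mm ahead of it; z points along the fingers, y is the direction in which the jaws open and shut (so a half turn about z gives the same grasp; the last joint's range is limited). The gripper opens to 94 mm and grips with 3 to 60 N. Pads are 16 mm wide; open, the fingers measure 119 mm over their backs; the gripper's body (75 mm by 177 mm) begins 78 mm behind the grasp point.
Start: joints at [-1.418, 0.087, 1.371, -0, 1.684, -0.103], TCP at [0.139, -0.532, 0.228] pointing down, gripper open.
Joint ranges: [-3.1, 3.1], [-0.76, 2.03], [0.27, 2.55], [-1.08, 4.22], [0.17, 2.65], [-2.57, 2.57]. Speed limits (rad/s): [2.79, 2.79, 3.14, 3.14, 3.14, 3.14].

### API

Orientations are given as [roll, pitch, yaw] about the fixed x, y, z axes, in that order (R = Rz(yaw) Ry(pitch) Rx(roll)).
In Python, from bench import robot gives the robot as it stands. The module is installed in compiled form; this text tells all that it offers.
- The arm moves only by the shell command python3 -m inch 'ROWS'. ROWS is JSON, a list of rows, each an object with "linear": the shift along the world's x, y, z scaled (see below), a list of three; "twist": the turn about the world's z scaled (see below); "gripper": the opening, from 0 (shut) to 1 (fully open). In form: [{"linear": [x, y, z], "twist": twist, "gripper": gripper}, ...]. A call has 1 to 10 rows; each row is the pose to reach, as a shift and turn from the pose commanded when the call began; what a row does not reach only later rows make up. The controller multiplies each number of a shift by 0.1 m and each number of a turn by 60 degrees. A row lasts 1/12 s, in which the tool goes at most 41.7 mm and 7.16 degrees, less where a joint would pass 70% of its speed; a pose out of reach is approached as far as the arm can. A call with a number of a shift or a turn outside -1 to 1 is refused whole. A call with a gripper value outside its range is refused whole. The fingers move at their own pace and stop on an object; the grip force is fixed at half the most. Time passes only in rows, so rows that repeat a pose let the fingers close. It gives the time, the measured TCP pose, the force and the opening at its end, in the units of the state.
- robot.get_obs(): the state, without advancing time (a new reading comes with each control period).
- robot.snapshot(name): name is "side" or "top" or "wrist"; returns a dict with "image" (400x640x3 uint8, red, green, blue), "depth" (400x640 float32, m along the optical axis (not along the pixel's ray), 0 where there is no reading), "mtx" (3x3 intrinsics, pixels), "k1" (the pictures are not rectified: a ray, as slopes to the right and down, at radius r is drawn at 1 + k1 r^2 times it, then the intrinsics apply), "rvec" (rotation vector, rad) and "tvec" (3), from world to camera coordinates, as OpenCV has them; the wrist camera has in their place "hand_eye" (4x4, takes a point from camera to tool coordinates, whose origin is the TCP and whose axes are the flange's). Camera axes: x right, y down, z forward; pixel columns grow to the right and rows downward; lengths in m; the calibration is good to about 2 mm. A picture is of the moment at which its call begins: read the wrist's pose just before it.
- robot.close_job(): hands the job in, once; it reports no verdict.
The state is a dict: "time": time; "joint_positions": joint angles; "qvel": joint speeds; "joint_torque": joint torques, N m; "tool_pos": TCP position; "ee_rot": TCP orientation; "wrist_force": force on the tool from outside, world axes, zero at the start; "wrist_torque": the same for the moment, N m; "width": finger opening in m.
Only numpy, scipy, OpenCV 4.12 (cv2) and the standard library are available. Lean on these libraries where they do the work, as an engineer would, in place of code of your own. Each camera call takes 0.05 s, during which the arm holds its last target.

### The job

Of the three gauge rods lying in the rest, find the one whose pin has snapped short and lay it in the shallow dark tray just beyond the clipboard (not the one by the window). Then take either sound rod, push its pin down the sloping guide tube until the collar stops against the tube's mouth, draw it out again and finish holding it level in the gripper, its tip a hand's width or so (about 10 to 20 cm) above the clipboard, ready to be read: do not put it down or let go. Leave the other sound rod in the rest and do not disturb the loose vial, eraser and opal.

Things in the scene. Friction and masses are not known exactly. Their poses are not given: they have to be found in the camera images.
- rod_1: sound steel gauge rod (two alike), 70 g: square handle 14 x 14 x 85 mm, round collar 30 mm across and 8 thick, round pin 8 mm across, 72 long, with tapered tip. Origin: on the axis at the collar's front face; +x along the pin to the tip: pin x 0 to 72 mm, collar -8 to 0, handle -93 to -8 (free part's middle -44); y, z square to the handle's faces, z up as it lies
- rod_2: sound steel gauge rod (two alike), 70 g: square handle 14 x 14 x 85 mm, round collar 30 mm across and 8 thick, round pin 8 mm across, 72 long, with tapered tip. Origin: on the axis at the collar's front face; +x along the pin to the tip: pin x 0 to 72 mm, collar -8 to 0, handle -93 to -8 (free part's middle -44); y, z square to the handle's faces, z up as it lies
- rod_short: the snapped gauge rod: handle, collar, origin and axes as on the sound rods (origin on the axis at the collar's front face, +x toward the tip, 14 x 14 mm handle at x -93 to -8 mm), but its pin ends bluntly after 35 mm: 128 mm long in all; 70 g
- rod_1_tip (a point): centre of the tip end of rod_1, 72 mm ahead of its origin along +x
- rod_2_tip (a point): centre of the tip end of rod_2, 72 mm ahead of its origin along +x
- rod_rest: fixed rest: aluminium plate 160 x 190 x 8 mm with two notched grey rails 10 mm thick across it at x -49 and +54 mm, 54 and 57 mm tall. Origin: centre of its underside; z up. The rods lie level along +x (tips to +x) at y -65, 0, +65 mm in any order, each origin at x +36 mm and z 50 mm; between the rails the handles are free, with 35 mm open beneath
- fixture: fixed depth-check fixture: aluminium base plate 150 x 90 x 10 mm with a block that carries the sloping guide tube. Origin: centre of its underside; the bore runs down toward its +x, 30 degrees below level
- guide_tube: fixed steel tube of the fixture, 75 mm long, outside 18, through bore 12 mm, flaring over the last 12 mm to a mouth 24 mm inside, 30 outside. Origin: centre of the mouth, 85 mm above the bench; +z out of the mouth along the bore, 30 deg above level; +x its upper side (clamp bars 12 mm from the axis). Seated, a rod's origin is here, its +x along this -z; only the collar stops it
- discard_tray: shallow dark tray with a grey felt floor, just beyond the far end of the clipboard, fixed, 165 (x) x 125 (y) x 28 mm, 2 mm walls, floor 5 mm above the bench. Origin: centre of its underside
- log_board: clipboard lying flat on the bench, fixed, 319 (x) x 225 (y) x 14 mm. Origin: centre of its underside
- vial: loose bystander: clear vial with a cap, standing, 23 mm across, 46 mm tall, origin centre of its underside
- rubber: loose bystander: eraser 21 x 42 x 12 mm, origin centre of its underside
- stone: loose bystander: small rough opal 38 x 49 x 26 mm, origin centre of its underside
Things that resemble listed ones, but are neither listed nor needed, are in the scene too. Leave any orange look-alike of the discard_tray alone.

How it is judged:
On the way, in this order (a step that is already met when the one before it is completed fails the run):
1. the snapped rod lies released in the dark tray (x of rod_short in the frame of discard_tray between -0.075 and 0.075 m and y of rod_short in the frame of discard_tray between -0.055 and 0.055 m and z of rod_short in the frame of discard_tray below 0.035 m and angle between rod_short's own x axis and vertical between 1.3 and 1.84 rad and contact force between rod_short and the fingers below 0.05 N and linear speed of rod_short below 0.02 m/s), for 0.2 s.
2. a sound rod is in the guide tube with its collar against the mouth (((z of rod_1 in the frame of guide_tube between -0.004 and 0.003 m and x of rod_1 in the frame of guide_tube between -0.005 and 0.005 m and y of rod_1 in the frame of guide_tube between -0.005 and 0.005 m and angle between the x axis of rod_1 and the z axis of guide_tube, either way round below 0.12 rad) or (z of rod_2 in the frame of guide_tube between -0.004 and 0.003 m and x of rod_2 in the frame of guide_tube between -0.005 and 0.005 m and y of rod_2 in the frame of guide_tube between -0.005 and 0.005 m and angle between the x axis of rod_2 and the z axis of guide_tube, either way round below 0.12 rad))), for 0.2 s.
At the end, for the whole second after the job is handed in: A sound rod is held still, touching only the gripper, level within 0.12 rad, its tip 80 to 250 mm above the bench and over the clipboard; the other sound rod is still in the rest (moved under 15 mm); the snapped rod lies flat, released and at rest, its collar inside the dark tray (all of step 1 and ((angle between rod_1's own x axis and vertical between 1.451 and 1.691 rad and height (world z) of rod_1_tip between 0.08 and 0.25 m and x of rod_1_tip in the frame of log_board between -0.15 and 0.15 m and y of rod_1_tip in the frame of log_board between -0.105 and 0.105 m and contact force between rod_1 and the fingers above 1 N and contact force between rod_1 and log_board below 0.05 N and contact force between rod_1 and fixture below 0.05 N and linear speed of rod_1 below 0.02 m/s and distance of rod_2 from where it was at the start of the episode below 0.015 m) or (angle between rod_2's own x axis and vertical between 1.451 and 1.691 rad and height (world z) of rod_2_tip between 0.08 and 0.25 m and x of rod_2_tip in the frame of log_board between -0.15 and 0.15 m and y of rod_2_tip in the frame of log_board between -0.105 and 0.105 m and contact force between rod_2 and the fingers above 1 N and contact force between rod_2 and log_board below 0.05 N and contact force between rod_2 and fixture below 0.05 N and linear speed of rod_2 below 0.02 m/s and distance of rod_1 from where it was at the start of the episode below 0.015 m))); the arm keeps its last pose, push and grip.
It fails at once if the vial, eraser or opal is disturbed (moved more than 20 mm) (distance of any of vial, rubber, stone from where it was at the start of the episode above 0.02 m).
It also fails if it takes over 67 s, if anything falls off the work surface, if the arm or the gripper's body presses on something with over 40 N, if the wrist force passes 120 N, or if a joint passes its speed limit or range.

## Working session

There is one attempt and no reset: what is moved stays moved. The work goes in short steps, Python scripts to look and compute and a shell command to move; the robot and the scene stay as the last step left them, time stands still between calls to the robot, and variables do not carry over. Pictures are saved under pics/ and viewed, and the job is handed in when it is done.

```bash
mkdir -p pics
cat > h.py <<'E'
import numpy as np, cv2
from scipy.spatial.transform import Rotation as Ro
from bench import robot
def pose():
    o=robot.get_obs(); T=np.eye(4)
    r=np.array(o['ee_rot'],float)
    T[:3,:3]=Ro.from_euler('xyz',r).as_matrix(); T[:3,3]=o['tool_pos']; return T,o
def snap(n,fn=None):
    T,o=pose(); s=robot.snapshot(n)
    if n=='wrist': s['c2w']=T@np.array(s['hand_eye'])
    else:
        M=np.eye(4); M[:3,:3]=cv2.Rodrigues(np.array(s['rvec'],float))[0]; M[:3,3]=np.ravel(s['tvec']); s['c2w']=np.linalg.inv(M)
    if fn: cv2.imwrite('pics/'+fn,s['image'][:,:,::-1])
    np.savez('last_%s.npz'%n,**{k:np.array(s[k]) for k in('image','depth','mtx','k1','c2w')})
    return s
def load(n): return dict(np.load('last_%s.npz'%n))
def slopes(s,uv):
    uv=np.atleast_2d(np.array(uv,float)); K=np.array(s['mtx']); k=float(s['k1'])
    d=np.stack([(uv[:,0]-K[0,2])/K[0,0],(uv[:,1]-K[1,2])/K[1,1]],1); x=d.copy()
    for _ in range(30): x=d/(1+k*(x**2).sum(1,keepdims=True))
    return x
def onplane(s,uv,z):
    x=slopes(s,uv); R=s['c2w'][:3,:3]; c=s['c2w'][:3,3]
    r=np.c_[x,np.ones(len(x))]@R.T; return c+r*((z-c[2])/r[:,2])[:,None]
def bydepth(s,uv):
    uv=np.atleast_2d(uv); x=slopes(s,uv); d=s['depth'][uv[:,1].astype(int),uv[:,0].astype(int)]
    p=np.c_[x,np.ones(len(x))]*d[:,None]; return p@s['c2w'][:3,:3].T+s['c2w'][:3,3]
def proj(s,P):
    P=np.atleast_2d(P); W=np.linalg.inv(s['c2w']); p=P@W[:3,:3].T+W[:3,3]; x=p[:,:2]/p[:,2:]
    x=x*(1+float(s['k1'])*(x**2).sum(1,keepdims=True)); K=np.array(s['mtx']); return x*[K[0,0],K[1,1]]+[K[0,2],K[1,2]]
E
python3 - <<'E'
from h import *
for n in('top','side','wrist'):
    s=snap(n,n+'0.png'); print(n,s['c2w'][:3,3].round(3),s['c2w'][:3,2].round(2),np.array(s['mtx'])[0,0],s['k1'])
T,o=pose(); print(o)
E
```

```text
top [0.374 0.058 1.245] [ 0.13 -0.01 -0.99] 390.60193230917105 0.019621296460398525
side [0.407 1.208 0.872] [ 0.07 -0.82 -0.56] 448.91937503026537 -0.007491238835743095
wrist [ 0.21  -0.514  0.383] [-0.24 -0.06 -0.97] 359.74729624955563 0.028865928801288427
{'time': 0.15, 'joint_positions': array([-1.41812030e+00,  8.78025794e-02,  1.37189306e+00, -7.31688175e-05,
        1.68359216e+00, -1.03061938e-01]), 'qvel': array([ 0.00021978, -0.00243981, -0.00424463, -0.00111878, -0.00167858,
       -0.00198761]), 'joint_torque': array([ 8.47208994e-04, -3.40644944e+01, -3.02792788e+01,  7.18017295e-02,
        3.04731668e-02, -1.06335178e-04]), 'tool_pos': array([ 0.13906194, -0.53173535,  0.22657066]), 'ee_rot': array([-3.13989903e+00, -1.02063536e-04,  2.55729704e-01]), 'wrist_force': array([0.57838248, 0.45800632, 0.61077843]), 'wrist_torque': array([ 0.02350659, -0.00721673,  0.00107604]), 'width': 0.09412726072296695}
```

View pics/top0.png

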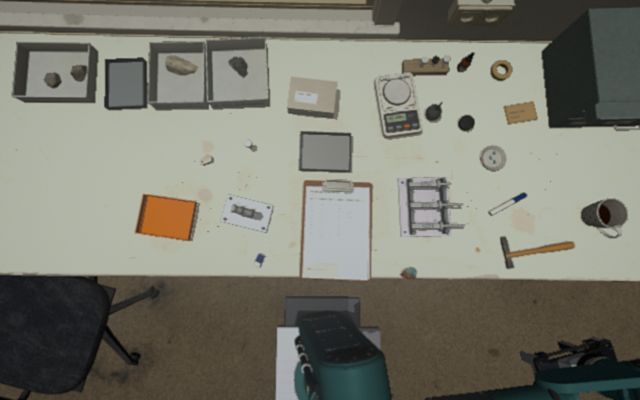

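View pics/side0.png

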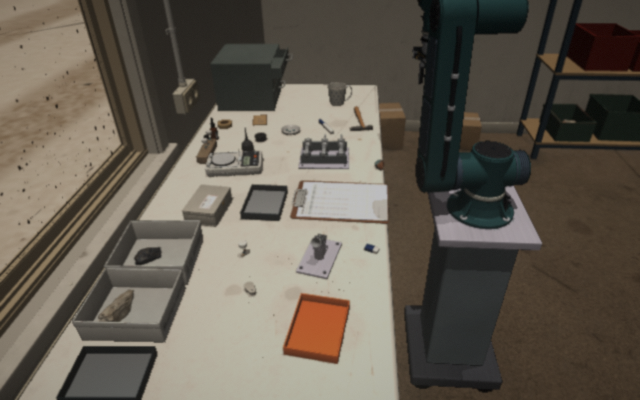

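View pics/wrist0.png

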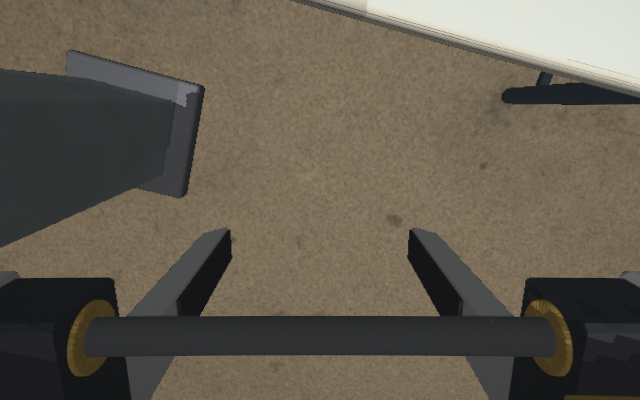

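Run:
```python
from h import *
s=load('top');im=s['image'][:,:,::-1]
a=cv2.resize(im[165:250,385:480],None,fx=5,fy=5,interpolation=cv2.INTER_CUBIC)
b=cv2.resize(im[185:270,215:285],None,fx=5,fy=5,interpolation=cv2.INTER_CUBIC)
h=max(a.shape[0],b.shape[0]);
cv2.imwrite('pics/z0.png',cv2.hconcat([cv2.copyMakeBorder(x,0,h-x.shape[0],0,0,0) for x in(a,b)])[:, :800])
t=load('side');im=t['image'][:,:,::-1]
a=cv2.resize(im[125:175,290:360],None,fx=5,fy=5,interpolation=cv2.INTER_CUBIC)
b=cv2.resize(im[225:285,285:350],None,fx=5,fy=5,interpolation=cv2.INTER_CUBIC)
h=max(a.shape[0],b.shape[0]);
cv2.imwrite('pics/z1.png',cv2.hconcat([cv2.copyMakeBorder(x,0,h-x.shape[0],0,0,0) for x in(a,b)])[:, :800])
print('tray corners',onplane(s,[[299,132],[352,131],[352,171],[299,170]],.028))
print('clip',onplane(s,[[304,182],[371,183],[370,279],[301,277]],.014))
print('rest',onplane(s,[[400,179],[448,178],[449,235],[401,236]],.008))
print('fix',onplane(s,[[230,193],[273,208],[263,230],[222,218]],.01))
```

```text
tray corners [[ 0.76120736  0.10018682  0.028     ]
 [ 0.76693634 -0.07047575  0.028     ]
 [ 0.63556519 -0.07027162  0.028     ]
 [ 0.63663895  0.09823615  0.028     ]]
clip [[ 0.6007194   0.08209626  0.014     ]
 [ 0.60013389 -0.13261368  0.014     ]
 [ 0.29781809 -0.12683526  0.014     ]
 [ 0.30180928  0.08711834  0.014     ]]
rest [[ 0.61547738 -0.2272916   0.008     ]
 [ 0.62062177 -0.38238101  0.008     ]
 [ 0.43704033 -0.37918826  0.008     ]
 [ 0.43210316 -0.22708978  0.008     ]]
fix [[0.56283409 0.31744337 0.01      ]
 [0.51629426 0.17947025 0.01      ]
 [0.446121   0.20920846 0.01      ]
 [0.48264063 0.33947079 0.01      ]]
```

View pics/z0.png

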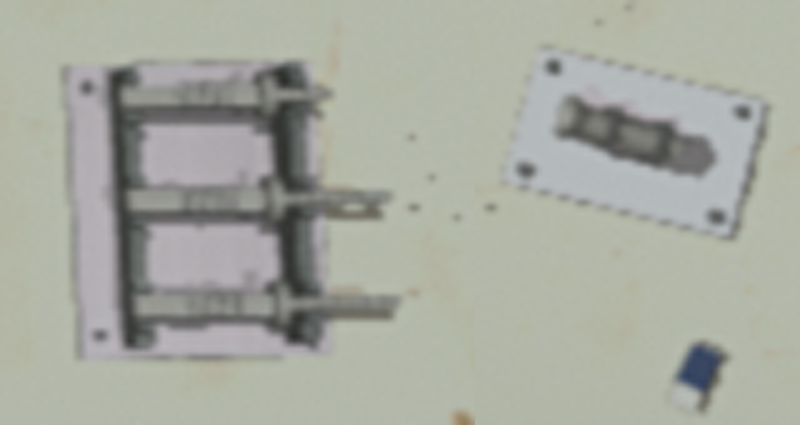

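View pics/z1.png

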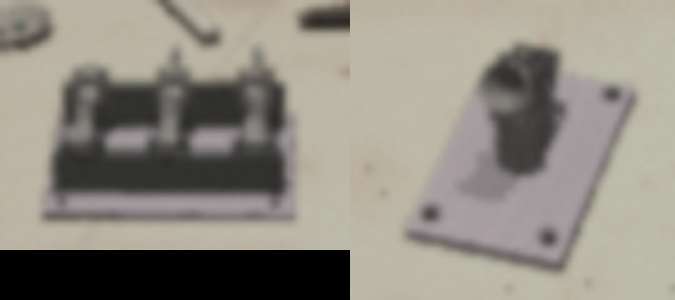

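The pictures show the following:
- **Rest:** about (427,207) in the top view. The far rod (row 184) has the short pin, and all the pins point right, which is world -y.
- **Dark tray:** (326,151).
- **Fixture:** (247,212). Its mouth is on the left end, facing +y.

I'll move over the rest for a close look.

```bash
python3 -m inch '[{"linear":[1,0.5,0.8],"twist":1,"gripper":0.4},{"linear":[1,0.5,0.8],"twist":1,"gripper":0.4},{"linear":[1,0.5,0.8],"twist":1,"gripper":0.4},{"linear":[1,0.5,0.8],"twist":1,"gripper":0.4},{"linear":[1,0.5,0.8],"twist":1,"gripper":0.4}]'
python3 -m inch '[{"linear":[1,0.5,0],"twist":0.65,"gripper":0.4},{"linear":[1,0.5,0],"twist":0.65,"gripper":0.4},{"linear":[1,0.5,0],"twist":0.65,"gripper":0.4},{"linear":[1,0.5,0],"twist":0.65,"gripper":0.4}]'
python3 -m inch '[{"linear":[1,0.5,0],"twist":0.3,"gripper":0.4},{"linear":[1,0.5,0],"twist":0.3,"gripper":0.4},{"linear":[1,0.5,0],"twist":0.3,"gripper":0.4},{"linear":[1,0.5,0],"twist":0.3,"gripper":0.4}]'
python3 -m inch '[{"linear":[1,0.5,0],"twist":0.02,"gripper":0.4},{"linear":[1,0.5,0],"twist":0.02,"gripper":0.4},{"linear":[1,0.5,0],"twist":0.02,"gripper":0.4},{"linear":[1,0.5,0],"twist":0.02,"gripper":0.4},{"linear":[1,0.5,0],"twist":0.02,"gripper":0.4}]'
```

```text
time: 0.57
tool_pos: [0.242, -0.4815, 0.311]
ee_rot: [3.136, 0.002, 0.891]
wrist_force: [-0.0, -0.2, -0.6]
width: 0.0641
time: 0.9
tool_pos: [0.3432, -0.4293, 0.3069]
ee_rot: [3.14, -0.002, 1.393]
wrist_force: [-0.6, 0.1, 0.0]
width: 0.0391
time: 1.23
tool_pos: [0.4431, -0.3791, 0.3062]
ee_rot: [3.14, -0.003, 1.703]
wrist_force: [-0.6, -0.1, -0.4]
width: 0.0374
time: 1.65
tool_pos: [0.5395, -0.3317, 0.3063]
ee_rot: [-3.14, -0.001, 1.717]
wrist_force: [-0.2, -0.3, -0.8]
width: 0.0374
```

Run:
```python
from h import *
s=snap('wrist','w1.png'); print(s['c2w'])
```

```text
[[ 0.98927549  0.14171986  0.03534819  0.52942305]
 [ 0.14605624 -0.95774347 -0.24778018 -0.25988965]
 [-0.00126087  0.25028568 -0.96817121  0.46319314]
 [ 0.          0.          0.          1.        ]]
```

View pics/w1.png

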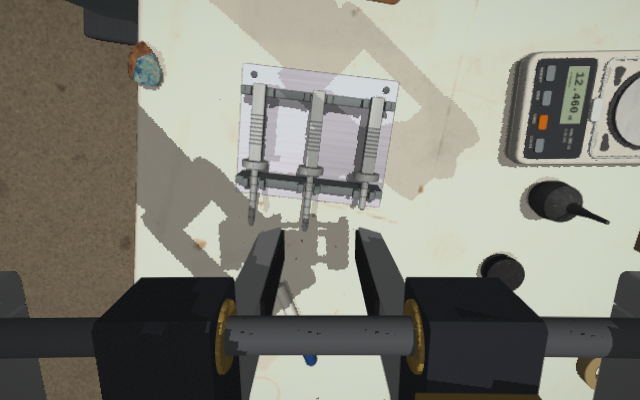

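The wrist view shows the short rod on the right at column ~372, with its pin tip at row ~207. The sound rods are at columns ~257 and ~312. The opal is at (145,63), clear of the work.

Run:
```python
from h import *
s=load('wrist');im=s['image'][:,:,::-1]
a=cv2.resize(im[55:235,225:405],None,fx=3.3,fy=3.3,interpolation=cv2.INTER_CUBIC); cv2.imwrite('pics/w1z.png',a)
```

```text
(no output)
```

View pics/w1z.png

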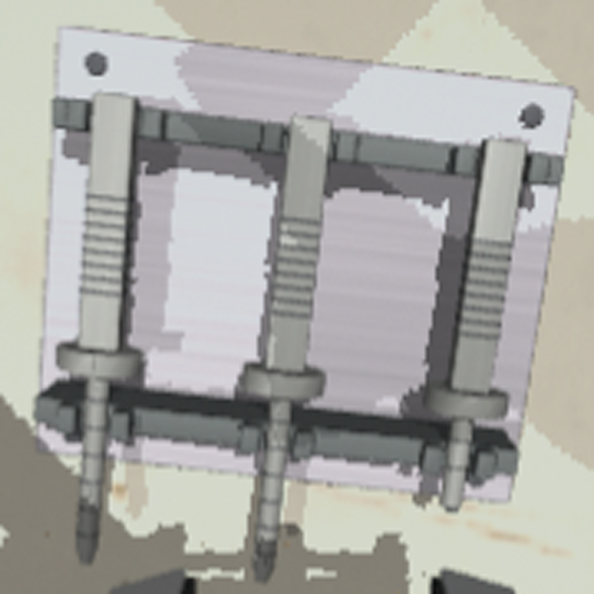

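Run:
```python
from h import *
s=load('wrist')
Z=lambda p:np.array(p)/3.3+[225,55]-0.35
for nm,a,b,t in(('L',(113,96),(98,348),(87,562)),('M',(310,119),(287,368),(263,578)),('R',(505,141),(474,388),(453,508))):
    pa,pb=onplane(s,[Z(a),Z(b)],.057); tp=onplane(s,[Z(t)],.050)[0]
    d=pb-pa; print(nm,pa.round(4),pb.round(4),'tip',tp.round(4),'len',np.linalg.norm(d).round(4),'yaw',np.degrees(np.arctan2(d[1],d[0])).round(2), 'tot',np.linalg.norm((tp-pa)[:2]).round(4))
print('corners',onplane(s,[Z((63,27)),Z((573,88)),Z((512,502)),Z((40,450))],.008).round(4))
print('depth',bydepth(s,[Z(p) for p in((113,150),(300,170),(495,200))]).round(4))
```

```text
L [ 0.4617 -0.25    0.057 ] [ 0.465 -0.333  0.057] tip [ 0.468  -0.4136  0.05  ] len 0.0831 yaw -87.67 tot 0.1637
M [ 0.5262 -0.2476  0.057 ] [ 0.5304 -0.3304  0.057 ] tip [ 0.5326 -0.4103  0.05  ] len 0.0829 yaw -87.14 tot 0.1628
R [ 0.5907 -0.2452  0.057 ] [ 0.5956 -0.3278  0.057 ] tip [ 0.5972 -0.3736  0.05  ] len 0.0828 yaw -86.64 tot 0.1286
corners [[ 0.4334 -0.228   0.008 ]
 [ 0.6191 -0.2216  0.008 ]
 [ 0.6268 -0.3792  0.008 ]
 [ 0.4388 -0.3855  0.008 ]]
depth [[ 0.4632 -0.2669  0.0555]
 [ 0.5253 -0.2641  0.0557]
 [ 0.5909 -0.2642  0.0574]]
```

```bash
python3 -m inch '[{"linear":[0.53,0.38,-1],"twist":-0.1,"gripper":0.4},{"linear":[0.53,0.38,-1],"twist":-0.1,"gripper":0.4},{"linear":[0.53,0.38,-1],"twist":-0.1,"gripper":0.4},{"linear":[0.53,0.38,-1],"twist":-0.1,"gripper":0.4}]'
python3 -m inch '[{"linear":[0,0,-0.9],"twist":0,"gripper":0.4},{"linear":[0,0,-0.9],"twist":0,"gripper":0.4},{"linear":[0,0,-0.9],"twist":0,"gripper":0.4},{"linear":[0,0,-0.9],"twist":0,"gripper":0.4}]'
python3 - <<'E'
from h import *
s=snap('wrist','w2.png'); print(pose()[1]['ee_rot'],pose()[1]['tool_pos'])
E
```

```text
time: 2.03
tool_pos: [0.5898, -0.2916, 0.1986]
ee_rot: [-3.13, -0.009, 1.612]
wrist_force: [-0.6, -0.2, -2.8]
width: 0.037
time: 2.37
tool_pos: [0.589, -0.2945, 0.1146]
ee_rot: [-3.135, -0.004, 1.609]
wrist_force: [1.0, -1.1, -0.1]
width: 0.0379
[-3.14047365e+00 -2.02766593e-04  1.60919628e+00] [ 0.59094153 -0.29536562  0.11810874]
```

View pics/w2.png

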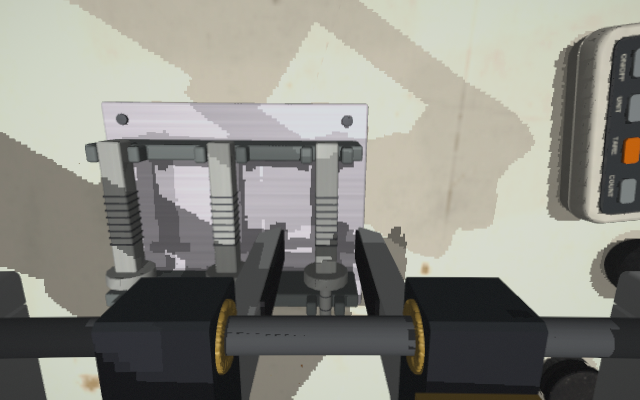

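```bash
python3 -m inch '[{"linear":[0.02,0,-0.35],"twist":0,"gripper":0.4},{"linear":[0.02,0,-0.65],"twist":0,"gripper":0.4},{"linear":[0.02,0,-0.65],"twist":0,"gripper":0.4},{"linear":[0.02,0,-0.65],"twist":0,"gripper":0.4}]'
python3 -m inch '[{"linear":[0,0,0],"twist":0,"gripper":0},{"linear":[0,0,0],"twist":0,"gripper":0},{"linear":[0,0,0],"twist":0,"gripper":0},{"linear":[0,0,0],"twist":0,"gripper":0}]'
```

```text
time: 2.75
tool_pos: [0.5943, -0.295, 0.0544]
ee_rot: [3.141, 0.001, 1.61]
wrist_force: [0.6, -0.7, -0.5]
width: 0.038
time: 3.08
tool_pos: [0.5949, -0.2949, 0.055]
ee_rot: [3.139, 0.002, 1.611]
wrist_force: [-1.6, 0.3, 0.5]
width: 0.0143
```

```bash
python3 -m inch '[{"linear":[0,0,0.5],"twist":0,"gripper":0},{"linear":[0,0,0.9],"twist":0,"gripper":0},{"linear":[0.3,0.6,0.9],"twist":0,"gripper":0},{"linear":[0.5,1,0.9],"twist":0,"gripper":0},{"linear":[0.5,1,0.9],"twist":0,"gripper":0}]'
python3 -m inch '[{"linear":[0.28,0.5,0],"twist":0,"gripper":0},{"linear":[0.55,1,0],"twist":0,"gripper":0},{"linear":[0.55,1,0],"twist":0,"gripper":0},{"linear":[0.55,1,0],"twist":0,"gripper":0}]'
python3 -m inch '[{"linear":[0,0.5,0],"twist":0,"gripper":0},{"linear":[0,1,0],"twist":0,"gripper":0},{"linear":[0,1,0],"twist":0,"gripper":0},{"linear":[0,1,0],"twist":0,"gripper":0}]'
python3 - <<'E'
from h import *
s=snap('wrist','w3.png'); print(pose()[1]['ee_rot'],pose()[1]['tool_pos'],pose()[1]['width'])
E
```

```text
time: 3.5
tool_pos: [0.646, -0.192, 0.1454]
ee_rot: [3.137, 0.0, 1.611]
wrist_force: [0.0, -0.6, -1.3]
width: 0.0137
time: 3.83
tool_pos: [0.7014, -0.0872, 0.1426]
ee_rot: [3.14, -0.003, 1.619]
wrist_force: [-0.2, 1.0, -0.9]
width: 0.0137
time: 4.17
tool_pos: [0.6989, 0.0102, 0.143]
ee_rot: [3.141, -0.001, 1.617]
wrist_force: [0.8, -0.6, -0.8]
width: 0.0133
[3.14111730e+00 8.12558938e-04 1.61436704e+00] [0.69906224 0.00737787 0.14296311] 0.013727090899647049
```

View pics/w3.png

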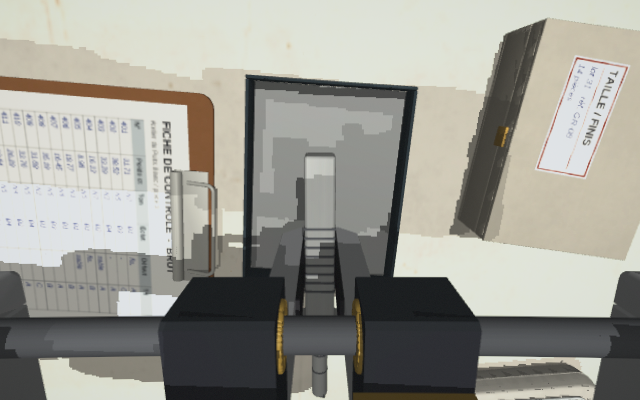

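The snapped rod is held level over the tray, whose rim corners are at (246,75) and (417,87). I'll check the tray centre from this view.

Run:
```python
from h import *
s=load('wrist')
print(onplane(s,[[246,75],[417,87],[389,275],[245,275]],.028).round(4))
print('clipcorner',onplane(s,[[213,97]],.014).round(4))
```

```text
[[ 0.6428  0.0994  0.028 ]
 [ 0.7659  0.0968  0.028 ]
 [ 0.7598 -0.0522  0.028 ]
 [ 0.6411 -0.0575  0.028 ]]
clipcorner [[0.6148 0.0831 0.014 ]]
```

```bash
python3 -m inch '[{"linear":[0.04,0.23,-0.3],"twist":0,"gripper":0},{"linear":[0.04,0.23,-0.7],"twist":0,"gripper":0},{"linear":[0.04,0.23,-0.95],"twist":0,"gripper":0},{"linear":[0.04,0.23,-0.95],"twist":0,"gripper":0},{"linear":[0.04,0.23,-0.95],"twist":0,"gripper":0}]'
python3 -m inch '[{"linear":[0,0,-0.16],"twist":0,"gripper":0},{"linear":[0,0,-0.16],"twist":0,"gripper":0},{"linear":[0,0,-0.16],"twist":0,"gripper":0}]'
```

```text
time: 4.63
tool_pos: [0.7018, 0.0268, 0.0455]
ee_rot: [-3.137, 0.0, 1.609]
wrist_force: [0.3, -0.1, -0.7]
width: 0.0136
time: 4.88
tool_pos: [0.7041, 0.0277, 0.0337]
ee_rot: [3.139, 0.001, 1.61]
wrist_force: [0.1, 0.1, -0.4]
width: 0.0139
```

Release and lift.

```bash
python3 -m inch '[{"linear":[0,0,-0.02],"twist":0,"gripper":0.3},{"linear":[0,0,-0.02],"twist":0,"gripper":0.3},{"linear":[0,0,-0.02],"twist":0,"gripper":0.3},{"linear":[0,0,0.2],"twist":0,"gripper":0.35},{"linear":[0,0,0.6],"twist":0,"gripper":0.4},{"linear":[0,-0.3,1],"twist":0,"gripper":0.4},{"linear":[0,-0.6,1],"twist":0,"gripper":0.4},{"linear":[0,-0.6,1],"twist":0,"gripper":0.4},{"linear":[0,-0.6,1],"twist":0,"gripper":0.4}]'
python3 - <<'E'
from h import *
s=snap('wrist','w4.png'); s=snap('top'); cv2.imwrite('pics/t4.png',cv2.resize(s['image'][100:200,280:380,::-1],None,fx=5,fy=5))
E
```

```text
time: 5.63
tool_pos: [0.7039, -0.033, 0.1338]
ee_rot: [3.138, 0.001, 1.608]
wrist_force: [-0.2, 0.5, -0.0]
width: 0.0374
```

View pics/w4.png

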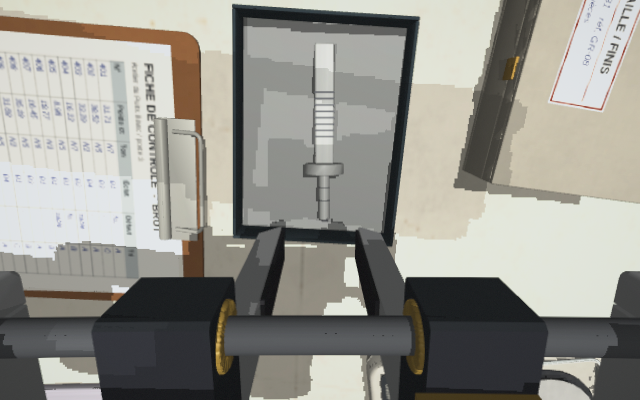

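The snapped rod lies flat and well inside the tray, with its collar at (323,170). Next I'll look at the fixture.

```bash
python3 -m inch '[{"linear":[-0.7,1,0.9],"twist":-0.32,"gripper":0.4},{"linear":[-0.7,1,0.9],"twist":-0.32,"gripper":0.4},{"linear":[-0.7,1,0.9],"twist":-0.32,"gripper":0.4},{"linear":[-0.7,1,0.9],"twist":-0.32,"gripper":0.4},{"linear":[-0.7,1,0.9],"twist":-0.32,"gripper":0.4}]'
python3 -m inch '[{"linear":[-0.8,1,0.4],"twist":0,"gripper":0.4},{"linear":[-0.8,1,0.4],"twist":0,"gripper":0.4},{"linear":[-0.8,1,0.4],"twist":0,"gripper":0.4},{"linear":[-0.8,1,0.4],"twist":0,"gripper":0.4},{"linear":[-0.8,1,0.4],"twist":0,"gripper":0.4},{"linear":[-0.8,1,0.4],"twist":0,"gripper":0.4}]'
python3 - <<'E'
from h import *
s=snap('wrist','w5.png'); print(pose()[1]['ee_rot'],pose()[1]['tool_pos'])
E
```

```text
time: 6.15
tool_pos: [0.6324, 0.0743, 0.2265]
ee_rot: [3.136, -0.004, 1.283]
wrist_force: [0.7, 0.1, 0.9]
width: 0.0377
time: 6.65
tool_pos: [0.5532, 0.1689, 0.2602]
ee_rot: [-3.141, 0.002, 1.277]
wrist_force: [0.3, -1.0, -0.8]
width: 0.0374
[-3.13993122e+00  2.13568154e-03  1.27589720e+00] [0.55342175 0.16814475 0.25960392]
```

View pics/w5.png

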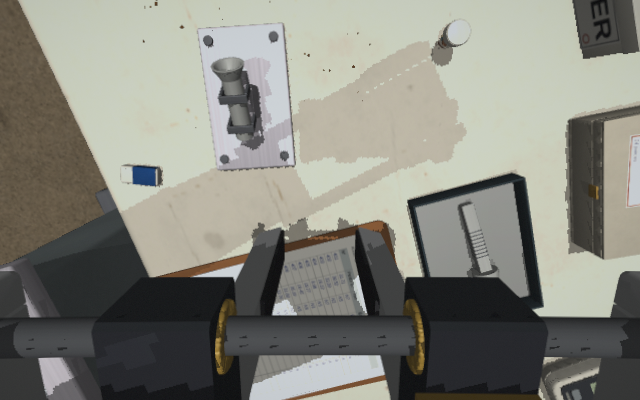

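```bash
python3 -m inch '[{"linear":[-0.55,0.3,-0.4],"twist":0,"gripper":0.4},{"linear":[-0.55,0.3,-0.4],"twist":0,"gripper":0.4},{"linear":[-0.55,0.3,-0.4],"twist":0,"gripper":0.4},{"linear":[-0.55,0.3,-0.4],"twist":0,"gripper":0.4},{"linear":[-0.55,0.3,-0.4],"twist":0,"gripper":0.4}]'
python3 - <<'E'
from h import *
s=snap('wrist','w6.png'); print(pose()[1]['ee_rot'],pose()[1]['tool_pos'])
p=proj(s,[[.5,.27,.05]])[0].astype(int);print(p)
x0,y0=max(p[0]-90,0),max(p[1]-75,0); print(x0,y0)
cv2.imwrite('pics/w6z.png',cv2.resize(s['image'][y0:y0+150,x0:x0+180,::-1],None,fx=4,fy=4,interpolation=cv2.INTER_CUBIC))
E
```

```text
time: 7.12
tool_pos: [0.4995, 0.1977, 0.2212]
ee_rot: [3.141, 0.001, 1.274]
wrist_force: [0.1, 0.0, -0.4]
width: 0.0374
[ 3.13965587e+00 -3.55103202e-04  1.27403645e+00] [0.50006057 0.19782765 0.22213603]
[295 106]
205 31
```

View pics/w6z.png

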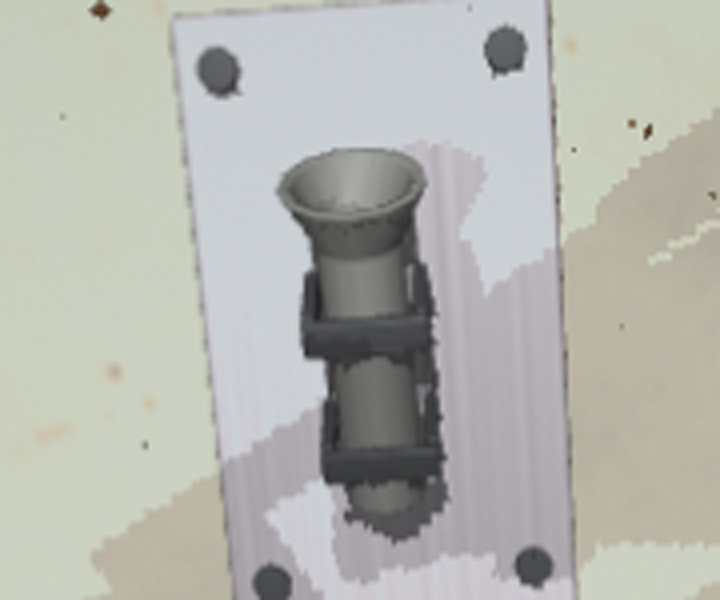

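Run:
```python
from h import *
s=load('wrist'); Z=lambda p:np.array(p)/4+[205,31]-.375
S=onplane(s,[Z(p) for p in((218,70),(505,48),(272,585),(533,566))],.012); print(S.round(4), 'ctr',S.mean(0).round(4))
for a,b in((0,2),(1,3)):
    d=S[b]-S[a]; print(np.degrees(np.arctan2(d[1],d[0])),np.linalg.norm(d))
M=onplane(s,[Z((352,186))],.085)[0]; print('mouth',M)
E_=onplane(s,[Z((278,188)),Z((427,184))],.085); d=E_[1]-E_[0]; print('lips',E_.round(4),np.linalg.norm(d),np.degrees(np.arctan2(d[1],d[0]))-90)
C=onplane(s,[Z((388,500)),],.057); d=(C-M)[0];print('low end',C, np.degrees(np.arctan2(d[1],d[0])))
# edges
P=onplane(s,[Z((172,18)),Z((232,580)),Z((547,2)),Z((575,550))],.01)
for a,b in((0,1),(2,3)):
    d=P[b]-P[a]; print('edge',np.degrees(np.arctan2(d[1],d[0])),P[a],P[b])
```

```text
[[0.4813 0.3309 0.012 ]
 [0.5475 0.3158 0.012 ]
 [0.4532 0.2099 0.012 ]
 [0.5193 0.195  0.012 ]] ctr [0.5003 0.2629 0.012 ]
-103.05777400969323 0.12413928397586599
-103.14605486221627 0.12403337379791991
mouth [0.50695213 0.29115435 0.085     ]
lips [[0.4932 0.295  0.085 ]
 [0.5209 0.2873 0.085 ]] 0.028781917288391815 -105.44040043567021
low end [[0.49262709 0.22777082 0.057     ]] -102.73521982114654
edge -103.37667842513497 [0.47450566 0.34498342 0.01      ] [0.44333476 0.21390505 0.01      ]
edge -102.85664955747959 [0.55987132 0.32268761 0.01      ] [0.5308324  0.19545475 0.01      ]
```

```bash
python3 -m inch '[{"linear":[0.3,-1,0],"twist":0.322,"gripper":0.4},{"linear":[0.3,-1,0],"twist":0.322,"gripper":0.4},{"linear":[0.3,-1,0],"twist":0.322,"gripper":0.4}]'
python3 -m inch '[{"linear":[0,-1,0],"twist":0,"gripper":0.4},{"linear":[0,-1,0],"twist":0,"gripper":0.4},{"linear":[0,-1,0],"twist":0,"gripper":0.4}]'
python3 -m inch '[{"linear":[0,-1,0],"twist":0,"gripper":0.4},{"linear":[0,-1,0],"twist":0,"gripper":0.4},{"linear":[0,-1,0],"twist":0,"gripper":0.4}]'
python3 -m inch '[{"linear":[0,-1,0],"twist":0,"gripper":0.4},{"linear":[0,-1,0],"twist":0,"gripper":0.4},{"linear":[0,-1,0],"twist":0,"gripper":0.4}]'
python3 -m inch '[{"linear":[0,-0.95,-0.5],"twist":0,"gripper":0.4},{"linear":[0,-0.95,-1],"twist":0,"gripper":0.4},{"linear":[0,-0.95,-1],"twist":0,"gripper":0.4},{"linear":[0,-0.95,-1],"twist":0,"gripper":0.4},{"linear":[0,-0.95,-1],"twist":0,"gripper":0.4},{"linear":[0,-0.95,-1],"twist":0,"gripper":0.4}]'
```

```text
time: 7.42
tool_pos: [0.5306, 0.0961, 0.2231]
ee_rot: [3.138, 0.001, 1.618]
wrist_force: [0.5, 0.2, 0.5]
width: 0.0379
time: 7.67
tool_pos: [0.5299, -0.0071, 0.223]
ee_rot: [3.139, 0.003, 1.607]
wrist_force: [0.5, -0.4, -0.2]
width: 0.0379
time: 7.92
tool_pos: [0.5292, -0.1075, 0.2229]
ee_rot: [3.139, 0.004, 1.607]
wrist_force: [0.1, -0.1, -0.9]
width: 0.0377
time: 8.17
tool_pos: [0.5286, -0.2079, 0.2227]
ee_rot: [3.139, 0.004, 1.607]
wrist_force: [0.6, 0.3, -0.7]
width: 0.0377
time: 8.67
tool_pos: [0.5285, -0.2967, 0.1218]
ee_rot: [3.141, -0.001, 1.612]
wrist_force: [0.7, -0.3, 0.2]
width: 0.0377
```

```bash
python3 - <<'E'
from h import *
s=snap('wrist','w7.png'); print(pose()[1]['ee_rot'],pose()[1]['tool_pos'])
E
python3 -m inch '[{"linear":[0.01,0,-0.35],"twist":0,"gripper":0.4},{"linear":[0.01,0,-0.68],"twist":0,"gripper":0.4},{"linear":[0.01,0,-0.68],"twist":0,"gripper":0.4},{"linear":[0.01,0,-0.68],"twist":0,"gripper":0.4}]'
```

```text
[3.13887908e+00 1.11707600e-03 1.61313030e+00] [ 0.52936422 -0.29641268  0.12362415]
time: 9.05
tool_pos: [0.5295, -0.2948, 0.0544]
ee_rot: [-3.141, -0.001, 1.615]
wrist_force: [0.1, -0.6, 0.8]
width: 0.0378
```

View pics/w7.png

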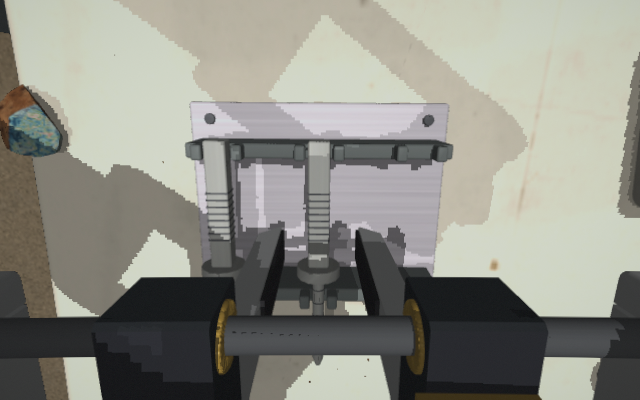

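The jaws straddle the middle rod at col ~318, so I'll grip it.

```bash
python3 -m inch '[{"linear":[0,0,0],"twist":0,"gripper":0},{"linear":[0,0,0],"twist":0,"gripper":0},{"linear":[0,0,0],"twist":0,"gripper":0},{"linear":[0,0,0],"twist":0,"gripper":0},{"linear":[0,0,0.3],"twist":0,"gripper":0},{"linear":[0,0,0.7],"twist":0,"gripper":0},{"linear":[0,0,1],"twist":0,"gripper":0},{"linear":[0,0,1],"twist":0,"gripper":0},{"linear":[0,0,1],"twist":0,"gripper":0}]'
python3 -m inch '[{"linear":[0,0.5,0.5],"twist":0,"gripper":0},{"linear":[0,1,0.5],"twist":0,"gripper":0},{"linear":[0,1,0.5],"twist":0,"gripper":0},{"linear":[0,1,0.5],"twist":0,"gripper":0}]'
python3 - <<'E'
from h import *
s=snap('wrist','w8.png'); print(pose()[1]['ee_rot'],pose()[1]['tool_pos'])
s=snap('side'); cv2.imwrite('pics/s8.png',cv2.resize(s['image'][50:200,250:450,::-1],None,fx=4,fy=4))
E
```

```text
time: 9.8
tool_pos: [0.5306, -0.2971, 0.1572]
ee_rot: [3.136, 0.004, 1.613]
wrist_force: [0.1, 0.5, -1.4]
width: 0.0136
time: 10.13
tool_pos: [0.5295, -0.1912, 0.2046]
ee_rot: [3.14, -0.003, 1.618]
wrist_force: [1.8, 0.9, -0.2]
width: 0.0137
[-3.14152922e+00 -5.64773951e-04  1.61710331e+00] [ 0.52911772 -0.19363049  0.2032936 ]
```

View pics/w8.png

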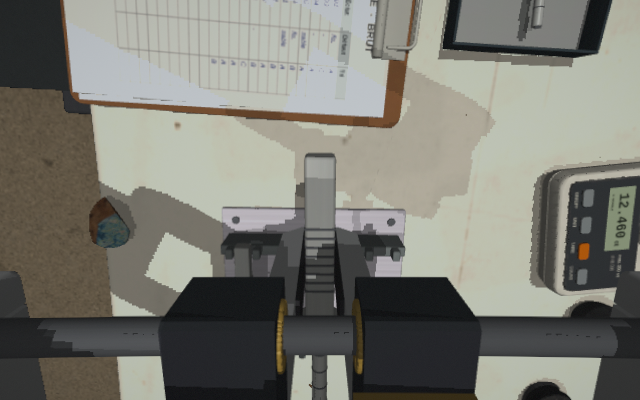

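View pics/s8.png

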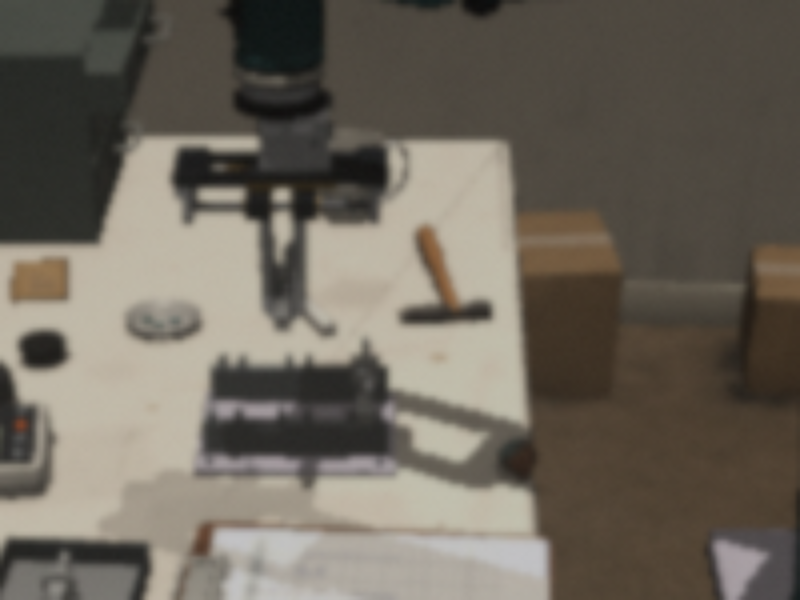

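The rod is held level, with its handle rear at (320,155) in the wrist view. That row is my reference for level. Now I'll travel to the tube.

```bash
python3 -m inch '[{"linear":[0,0.5,0],"twist":-0.263,"gripper":0},{"linear":[0,1,0],"twist":-0.263,"gripper":0},{"linear":[0,1,0],"twist":-0.263,"gripper":0}]'
python3 -m inch '[{"linear":[0,0.5,0],"twist":0,"gripper":0},{"linear":[0,1,0],"twist":0,"gripper":0},{"linear":[0,1,0],"twist":0,"gripper":0}]'
python3 -m inch '[{"linear":[0,0.5,0],"twist":0,"gripper":0},{"linear":[0,1,0],"twist":0,"gripper":0},{"linear":[0,1,0],"twist":0,"gripper":0}]'
python3 -m inch '[{"linear":[0,0.5,0],"twist":0,"gripper":0},{"linear":[0,1,0],"twist":0,"gripper":0},{"linear":[0,1,0],"twist":0,"gripper":0}]'
python3 -m inch '[{"linear":[0,0.5,0],"twist":0,"gripper":0},{"linear":[0,1,0],"twist":0,"gripper":0},{"linear":[0,1,0],"twist":0,"gripper":0}]'
python3 -m inch '[{"linear":[0.1,0.5,0],"twist":0,"gripper":0},{"linear":[0.1,1,0],"twist":0,"gripper":0},{"linear":[0.1,1,0],"twist":0,"gripper":0},{"linear":[0.1,1.0,0],"twist":0,"gripper":0},{"linear":[0.1,1.0,0],"twist":0,"gripper":0}]'
```

```text
time: 10.48
tool_pos: [0.5282, -0.0945, 0.2011]
ee_rot: [-3.137, -0.001, 1.333]
wrist_force: [-0.2, -0.4, -1.1]
width: 0.0138
time: 10.73
tool_pos: [0.5282, 0.0069, 0.2012]
ee_rot: [-3.137, -0.001, 1.34]
wrist_force: [-0.0, 0.3, -1.0]
width: 0.0137
time: 10.98
tool_pos: [0.5284, 0.1068, 0.2011]
ee_rot: [-3.137, -0.001, 1.34]
wrist_force: [-0.4, 0.2, -0.8]
width: 0.0138
time: 11.23
tool_pos: [0.5285, 0.2069, 0.2008]
ee_rot: [-3.137, 0.0, 1.34]
wrist_force: [0.1, -0.1, -1.0]
width: 0.0132
time: 11.48
tool_pos: [0.5286, 0.307, 0.2004]
ee_rot: [-3.138, 0.001, 1.34]
wrist_force: [0.2, -1.3, -1.0]
width: 0.0137
time: 11.9
tool_pos: [0.5393, 0.4032, 0.2002]
ee_rot: [-3.139, 0.004, 1.338]
wrist_force: [-0.4, -0.5, -1.7]
width: 0.014
```

```bash
python3 -m inch '[{"linear":[-0.01,0.22,-0.3],"twist":0,"gripper":0},{"linear":[-0.01,0.22,-0.7],"twist":0,"gripper":0},{"linear":[-0.01,0.22,-1],"twist":0,"gripper":0},{"linear":[-0.01,0.22,-1],"twist":0,"gripper":0},{"linear":[-0.01,0.22,-1],"twist":0,"gripper":0}]'
python3 - <<'E'
from h import *
s=snap('side'); print(pose()[1]['ee_rot'],pose()[1]['tool_pos'])
cv2.imwrite('pics/s9.png',cv2.resize(s['image'][170:320,230:430,::-1],None,fx=4,fy=4,interpolation=cv2.INTER_CUBIC))
s=snap('top');cv2.imwrite('pics/t9.png',cv2.resize(s['image'][140:260,190:310,::-1],None,fx=5,fy=5,interpolation=cv2.INTER_CUBIC))
E
```

```text
time: 12.32
tool_pos: [0.5375, 0.4229, 0.1004]
ee_rot: [-3.137, 0.006, 1.336]
wrist_force: [1.5, -0.6, -1.1]
width: 0.0138
[3.14155754e+00 7.36254968e-04 1.33576082e+00] [0.53898801 0.42425215 0.10387858]
```

View pics/s9.png

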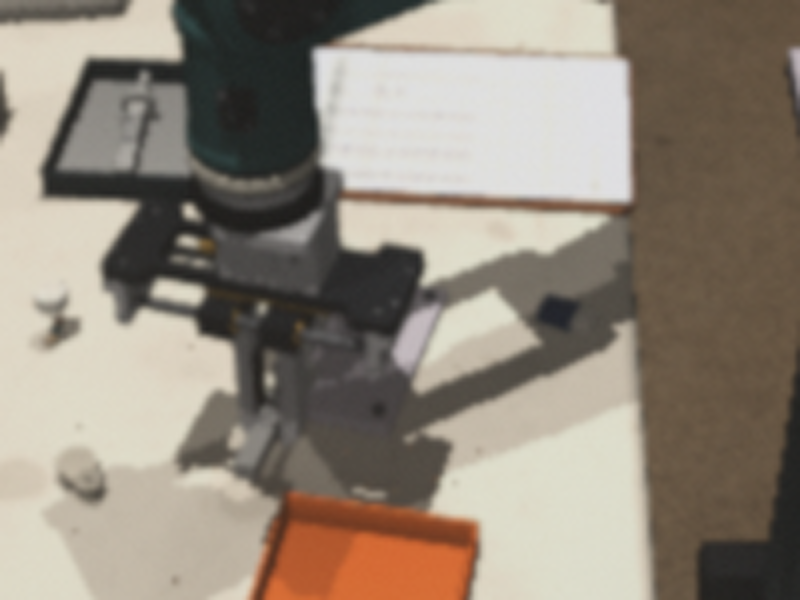

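View pics/t9.png

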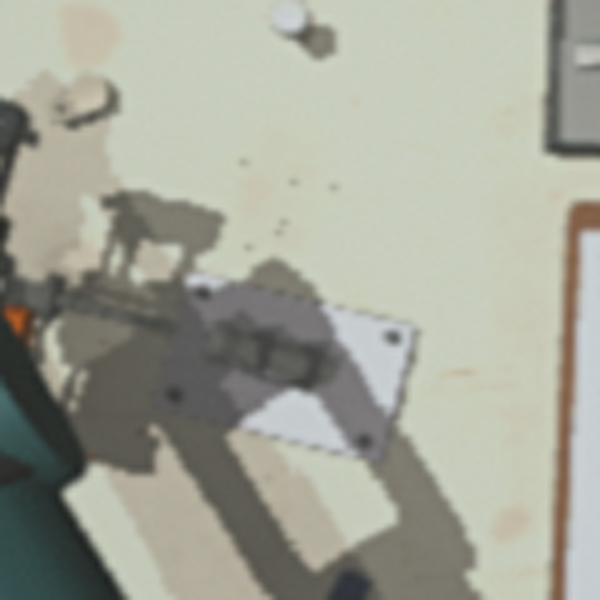

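The top view shows the pin tip at about (172,323) of the crop, in line with the mouth at (212,335). I'll lower the rod, then ease the tip in level.

```bash
python3 -m inch '[{"linear":[-0.01,0,-0.2],"twist":0,"gripper":0},{"linear":[-0.01,0,-0.2],"twist":0,"gripper":0},{"linear":[-0.03,-0.1,-0.2],"twist":0,"gripper":0},{"linear":[-0.055,-0.2,-0.2],"twist":0,"gripper":0},{"linear":[-0.055,-0.2,-0.2],"twist":0,"gripper":0},{"linear":[-0.055,-0.2,-0.2],"twist":0,"gripper":0}]'
python3 -m inch '[{"linear":[-0.018,-0.07,0],"twist":0,"gripper":0},{"linear":[-0.028,-0.12,0],"twist":0,"gripper":0},{"linear":[-0.028,-0.12,0],"twist":0,"gripper":0},{"linear":[-0.028,-0.12,0],"twist":0,"gripper":0}]'
```

```text
time: 12.92
tool_pos: [0.5333, 0.4053, 0.0854]
ee_rot: [3.14, -0.002, 1.337]
wrist_force: [-0.1, 0.8, -0.7]
width: 0.0139
time: 13.25
tool_pos: [0.5299, 0.3933, 0.0838]
ee_rot: [3.141, 0.001, 1.338]
wrist_force: [0.1, -0.8, 0.4]
width: 0.0133
```

```bash
python3 -m inch '[{"linear":[-0.01,-0.05,0],"twist":0,"gripper":0},{"linear":[-0.01,-0.05,0],"twist":0,"gripper":0},{"linear":[-0.01,-0.05,0],"twist":0,"gripper":0}]'
python3 - <<'E'
from h import *
s=snap('top');cv2.imwrite('pics/t10.png',cv2.resize(s['image'][170:250,190:290,::-1],None,fx=7,fy=7,interpolation=cv2.INTER_CUBIC)); snap('wrist','w10.png');print(pose()[1]['wrist_force'],pose()[1]['tool_pos'])
E
```

```text
time: 13.5
tool_pos: [0.5289, 0.3886, 0.0837]
ee_rot: [3.141, 0.0, 1.338]
wrist_force: [0.1, 0.2, 1.2]
width: 0.0138
[-0.29317497 -0.72714365  0.0871101 ] [0.52886327 0.38868977 0.08357583]
```

View pics/t10.png

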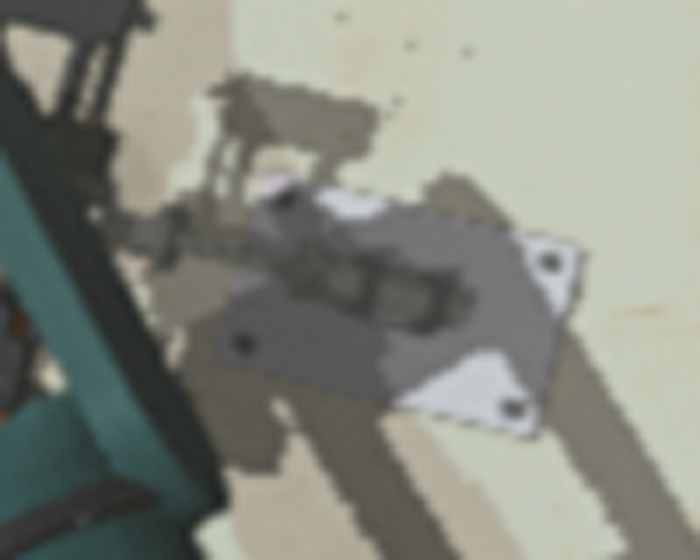

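View pics/w10.png

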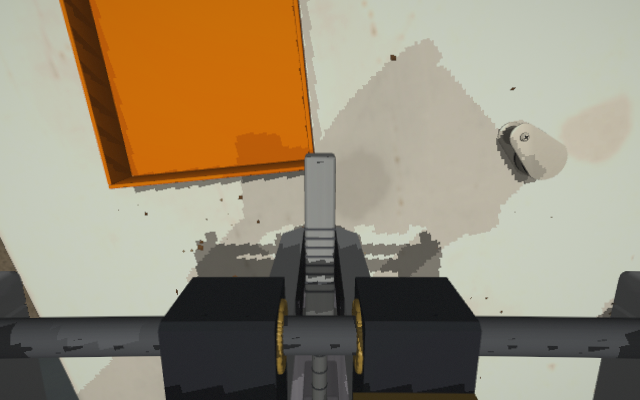

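The tip is about 18 mm inside the mouth, still level. Now I'll swing the hand up and forward on an arc about the tip, so the tube tilts the rod in the jaws.

```bash
python3 -m inch '[{"linear":[-0.002,-0.01,0.075],"twist":0,"gripper":0},{"linear":[-0.005,-0.02,0.149],"twist":0,"gripper":0},{"linear":[-0.005,-0.02,0.149],"twist":0,"gripper":0},{"linear":[-0.005,-0.02,0.149],"twist":0,"gripper":0}]'
python3 -m inch '[{"linear":[-0.005,-0.025,0.075],"twist":0,"gripper":0},{"linear":[-0.011,-0.049,0.147],"twist":0,"gripper":0},{"linear":[-0.011,-0.049,0.147],"twist":0,"gripper":0},{"linear":[-0.011,-0.049,0.147],"twist":0,"gripper":0}]'
python3 - <<'E'
from h import *
snap('wrist','w11.png');print(pose()[1]['wrist_force'],pose()[1]['tool_pos'])
E
```

```text
time: 13.93
tool_pos: [0.5286, 0.3874, 0.0991]
ee_rot: [3.141, -0.002, 1.338]
wrist_force: [0.5, 1.4, -2.6]
width: 0.0136
time: 14.27
tool_pos: [0.5276, 0.3821, 0.1144]
ee_rot: [3.14, -0.001, 1.338]
wrist_force: [-0.6, 1.7, -1.1]
width: 0.0137
[-0.18336814  0.32292942 -2.31846895] [0.52743196 0.38177702 0.1138046 ]
```

View pics/w11.png

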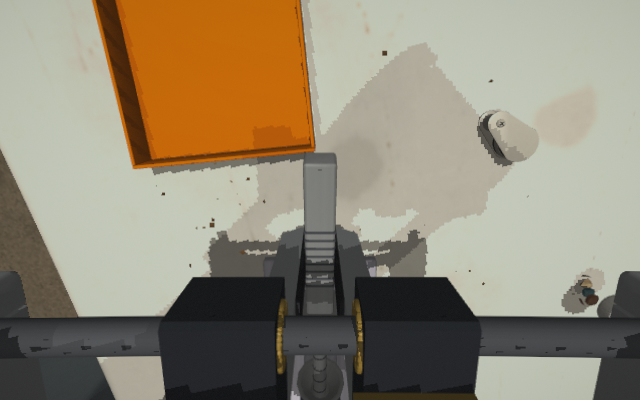

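The rod is tilting: the collar now shows at (318,375) and the forces are about 2 N. I'll continue.

```bash
python3 -m inch '[{"linear":[-0.01,-0.042,0.062],"twist":0,"gripper":0},{"linear":[-0.02,-0.084,0.125],"twist":0,"gripper":0},{"linear":[-0.02,-0.084,0.125],"twist":0,"gripper":0},{"linear":[-0.02,-0.084,0.125],"twist":0,"gripper":0}]'
python3 -m inch '[{"linear":[-0.009,-0.04,0.04],"twist":0,"gripper":0},{"linear":[-0.018,-0.081,0.08],"twist":0,"gripper":0},{"linear":[-0.018,-0.081,0.08],"twist":0,"gripper":0},{"linear":[-0.018,-0.081,0.08],"twist":0,"gripper":0}]'
python3 - <<'E'
from h import *
snap('wrist','w12.png');print(pose()[1]['wrist_force'],pose()[1]['tool_pos'])
s=snap('top');cv2.imwrite('pics/t12.png',cv2.resize(s['image'][170:250,190:290,::-1],None,fx=7,fy=7,interpolation=cv2.INTER_CUBIC))
E
```

```text
time: 14.65
tool_pos: [0.5254, 0.373, 0.1264]
ee_rot: [3.141, 0.0, 1.337]
wrist_force: [-0.3, 1.2, -1.0]
width: 0.014
time: 14.98
tool_pos: [0.5235, 0.3649, 0.134]
ee_rot: [3.141, 0.0, 1.337]
wrist_force: [-0.3, 1.0, -2.5]
width: 0.0139
[ 0.24678775  0.56704391 -2.24099869] [0.52341926 0.36493602 0.13380218]
```

View pics/w12.png

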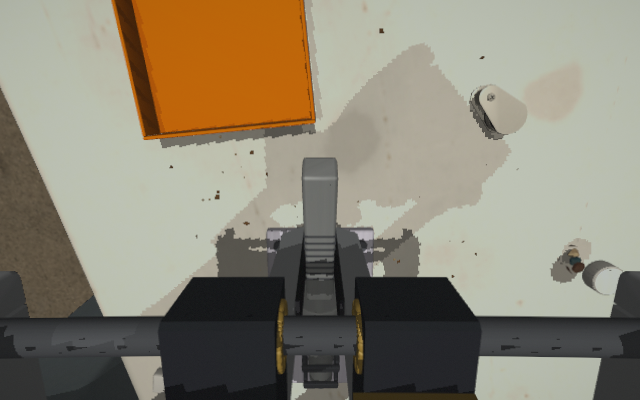

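View pics/t12.png

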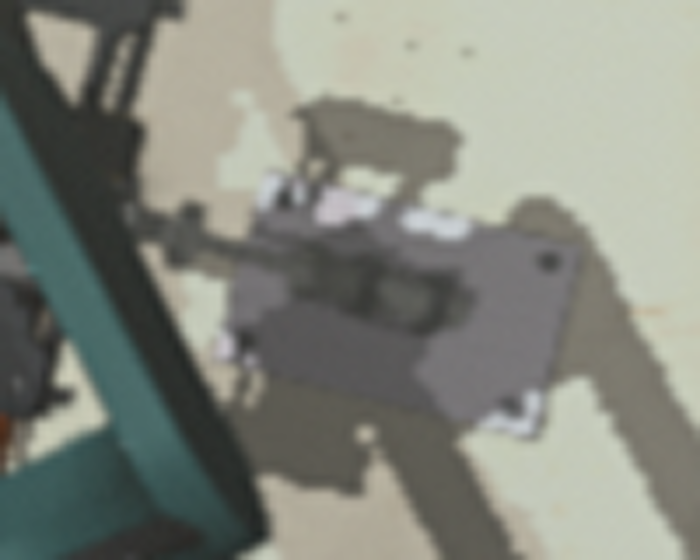

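```bash
python3 -m inch '[{"linear":[-0.015,-0.063,-0.038],"twist":0,"gripper":0},{"linear":[-0.03,-0.127,-0.075],"twist":0,"gripper":0},{"linear":[-0.045,-0.19,-0.112],"twist":0,"gripper":0},{"linear":[-0.059,-0.253,-0.15],"twist":0,"gripper":0},{"linear":[-0.059,-0.253,-0.15],"twist":0,"gripper":0},{"linear":[-0.059,-0.253,-0.15],"twist":0,"gripper":0}]'
```

```text
time: 15.58
tool_pos: [0.5173, 0.3391, 0.118]
ee_rot: [-3.141, 0.001, 1.337]
wrist_force: [-0.1, 0.5, -2.0]
width: 0.0133
```

```bash
python3 -m inch '[{"linear":[-0.01,-0.042,-0.025],"twist":0,"gripper":0},{"linear":[-0.02,-0.084,-0.05],"twist":0,"gripper":0},{"linear":[-0.021,-0.093,-0.055],"twist":0,"gripper":0},{"linear":[-0.021,-0.093,-0.055],"twist":0,"gripper":0}]'
python3 -m inch '[{"linear":[-0.004,-0.017,-0.01],"twist":0,"gripper":0},{"linear":[-0.008,-0.034,-0.02],"twist":0,"gripper":0},{"linear":[-0.008,-0.034,-0.02],"twist":0,"gripper":0}]'
```

```text
time: 15.92
tool_pos: [0.5152, 0.3305, 0.1128]
ee_rot: [-3.141, 0.001, 1.338]
wrist_force: [0.1, 0.4, -0.5]
width: 0.0135
time: 16.17
tool_pos: [0.5146, 0.3272, 0.1109]
ee_rot: [-3.142, 0.0, 1.338]
wrist_force: [-0.3, 0.4, -0.3]
width: 0.0138
```

```bash
python3 -m inch '[{"linear":[-0.004,-0.017,-0.01],"twist":0,"gripper":0},{"linear":[-0.008,-0.034,-0.02],"twist":0,"gripper":0},{"linear":[-0.008,-0.034,-0.02],"twist":0,"gripper":0}]'
python3 - <<'E'
from h import *
snap('wrist','w13.png');print(pose()[1]['wrist_force'],pose()[1]['tool_pos'])
s=snap('top');cv2.imwrite('pics/t13.png',cv2.resize(s['image'][170:250,190:290,::-1],None,fx=7,fy=7,interpolation=cv2.INTER_CUBIC))
s=snap('side'); cv2.imwrite('pics/s13.png',cv2.resize(s['image'][200:300,250:400,::-1],None,fx=5,fy=5,interpolation=cv2.INTER_CUBIC))
E
```

```text
time: 16.42
tool_pos: [0.5143, 0.3256, 0.1104]
ee_rot: [3.14, -0.004, 1.338]
wrist_force: [-0.7, 4.8, 1.1]
width: 0.0141
[0.12448087 4.84241132 2.48175684] [0.51430105 0.32562113 0.11032647]
```

View pics/t13.png

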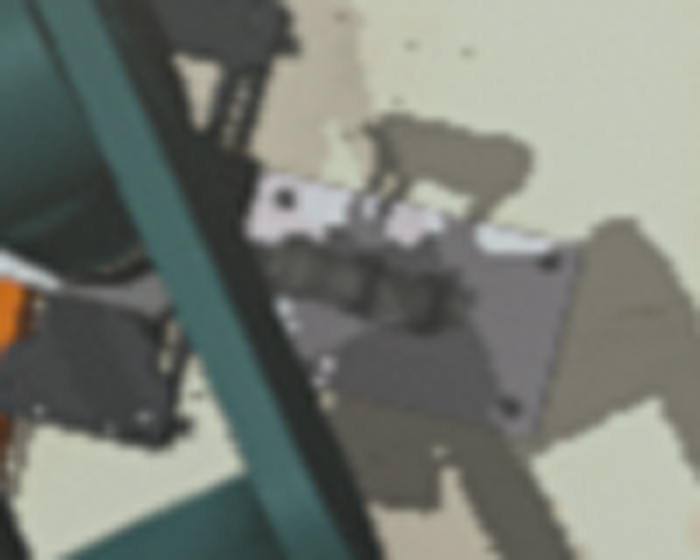

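View pics/s13.png

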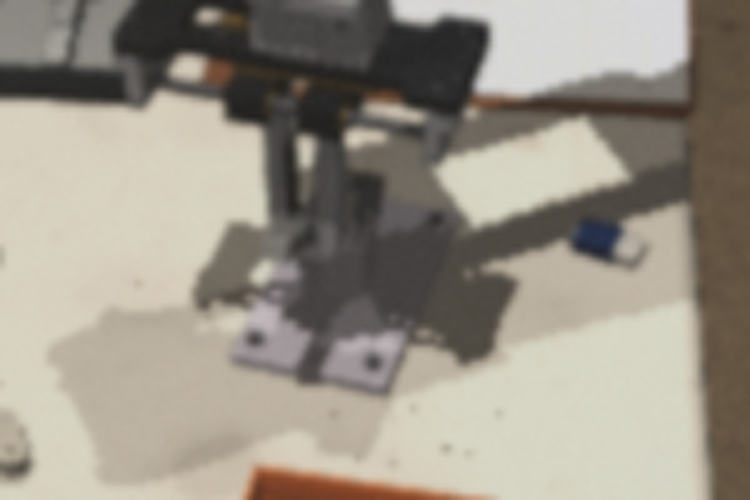

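View pics/w13.png

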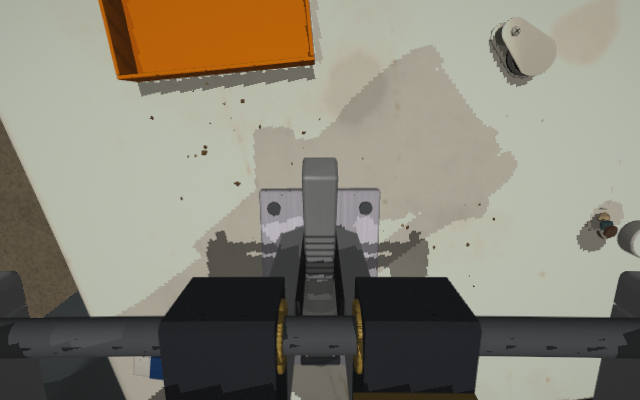

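The wrist feels about 5.4 N directed straight out along the bore, so the collar has met the mouth. I'll press a little harder and hold.

```bash
python3 -m inch '[{"linear":[-0.004,-0.017,-0.01],"twist":0,"gripper":0},{"linear":[-0.006,-0.026,-0.015],"twist":0,"gripper":0},{"linear":[-0.006,-0.026,-0.015],"twist":0,"gripper":0},{"linear":[-0.006,-0.026,-0.015],"twist":0,"gripper":0},{"linear":[-0.006,-0.026,-0.015],"twist":0,"gripper":0},{"linear":[-0.006,-0.026,-0.015],"twist":0,"gripper":0}]'
python3 - <<'E'
from h import *
s=load('wrist')
# rear top edge of handle at (320,180 row) etc: measure handle tilt by stereo-free check: depth
for p in((320,170),(320,185),(320,200),(320,220)): print(p,bydepth(s,[p]).round(4))
E
```

```text
time: 17.07
tool_pos: [0.5143, 0.3253, 0.1105]
ee_rot: [3.139, -0.009, 1.339]
wrist_force: [-0.7, 8.8, 5.3]
width: 0.0138
(320, 170) [[0.5258 0.3718 0.131 ]]
(320, 185) [[0.5245 0.3662 0.1316]]
(320, 200) [[0.5229 0.3595 0.1284]]
(320, 220) [[0.5206 0.3494 0.1223]]
```

The push rose to 10 N with no further motion, and the handle measures about 28–30° of tilt. The collar is seated, so I'll draw the rod out along the bore until the tip is about 20 mm inside.

```bash
python3 -m inch '[{"linear":[0.02,0.084,0.05],"twist":0,"gripper":0},{"linear":[0.04,0.17,0.1],"twist":0,"gripper":0},{"linear":[0.06,0.255,0.15],"twist":0,"gripper":0},{"linear":[0.08,0.34,0.2],"twist":0,"gripper":0},{"linear":[0.1,0.43,0.25],"twist":0,"gripper":0},{"linear":[0.112,0.481,0.285],"twist":0,"gripper":0},{"linear":[0.112,0.481,0.285],"twist":0,"gripper":0},{"linear":[0.112,0.481,0.285],"twist":0,"gripper":0}]'
python3 - <<'E'
from h import *
snap('wrist','w14.png');print(pose()[1]['wrist_force'],pose()[1]['tool_pos'])
E
```

```text
time: 17.73
tool_pos: [0.5245, 0.3697, 0.136]
ee_rot: [3.141, 0.001, 1.338]
wrist_force: [0.2, -0.0, -1.4]
width: 0.0134
[-0.76796659  0.02251649 -0.85074539] [0.52433907 0.36932527 0.13567835]
```

View pics/w14.png

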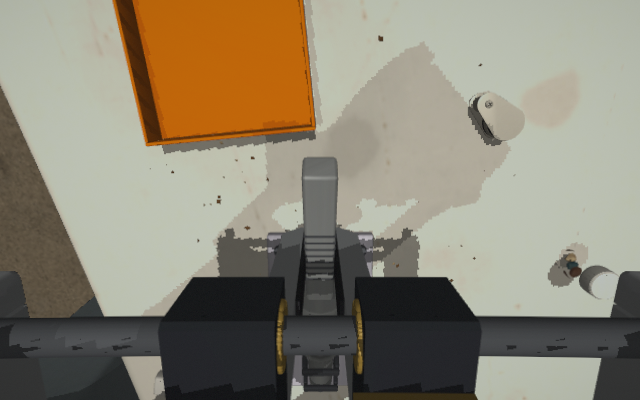

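```bash
python3 -m inch '[{"linear":[0.01,0.042,-0.07],"twist":0,"gripper":0},{"linear":[0.019,0.083,-0.144],"twist":0,"gripper":0},{"linear":[0.025,0.106,-0.205],"twist":0,"gripper":0},{"linear":[0.029,0.127,-0.263],"twist":0,"gripper":0},{"linear":[0.029,0.127,-0.263],"twist":0,"gripper":0},{"linear":[0.029,0.127,-0.263],"twist":0,"gripper":0}]'
python3 -m inch '[{"linear":[0.004,0.017,-0.07],"twist":0,"gripper":0},{"linear":[0.008,0.032,-0.143],"twist":0,"gripper":0},{"linear":[0.01,0.038,-0.207],"twist":0,"gripper":0},{"linear":[0.011,0.044,-0.271],"twist":0,"gripper":0},{"linear":[0.011,0.044,-0.271],"twist":0,"gripper":0},{"linear":[0.011,0.044,-0.271],"twist":0,"gripper":0}]'
python3 - <<'E'
from h import *
s=snap('wrist','w15.png');print(pose()[1]['wrist_force'],pose()[1]['tool_pos'])
for p in((320,165),(320,180),(320,200),(320,220)): print(p,bydepth(s,[p]).round(4))
E
```

```text
time: 18.28
tool_pos: [0.5271, 0.3821, 0.1088]
ee_rot: [-3.141, 0.001, 1.338]
wrist_force: [0.1, -0.6, -1.2]
width: 0.0139
time: 18.78
tool_pos: [0.5281, 0.3867, 0.0818]
ee_rot: [-3.141, 0.001, 1.338]
wrist_force: [-0.2, 0.1, -0.4]
width: 0.0143
[ 0.15416788  0.4882304  -1.40159731] [0.52809103 0.3865458  0.08198309]
(320, 165) [[0.5393 0.4312 0.0797]]
(320, 180) [[0.5377 0.4243 0.0789]]
(320, 200) [[0.5357 0.4158 0.081 ]]
(320, 220) [[0.5334 0.4061 0.0799]]
```

View pics/w15.png

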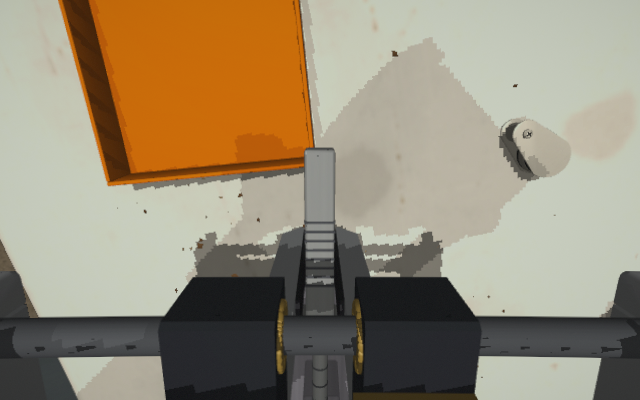

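The rod looks level again, with the handle top at z ≈ 0.080 all along. I'll back straight out, raise it, and measure the tilt properly.

```bash
python3 -m inch '[{"linear":[0.025,0.1,0],"twist":0,"gripper":0},{"linear":[0.05,0.2,0],"twist":0,"gripper":0},{"linear":[0.07,0.3,0],"twist":0,"gripper":0},{"linear":[0.091,0.39,0],"twist":0,"gripper":0},{"linear":[0.091,0.39,0],"twist":0,"gripper":0},{"linear":[0.091,0.39,0.4],"twist":0,"gripper":0},{"linear":[0.091,0.39,0.8],"twist":0,"gripper":0},{"linear":[0.091,0.39,1],"twist":0,"gripper":0},{"linear":[0.091,0.39,1],"twist":0,"gripper":0},{"linear":[0.091,0.39,1],"twist":0,"gripper":0}]'
cat > lvl.py <<'E'
from h import *
import sys
s=snap('wrist',sys.argv[1]);print(pose()[1]['wrist_force'].round(1),pose()[1]['tool_pos'],pose()[1]['ee_rot'],pose()[1]['width'])
T=pose()[0]
g=[(u,v) for u in range(310,331) for v in range(158,226)]
P=bydepth(s,g); q=(np.linalg.inv(T)@np.c_[P,np.ones(len(P))].T).T
m=abs(q[:,2])<.03; q=q[m]; print(len(q), 'range x',q[:,0].min(),q[:,0].max(),'z mean',q[:,2].mean())
a=np.polyfit(q[:,0],q[:,2],1); print('slope deg',np.degrees(np.arctan(a[0])),'res',np.std(q[:,2]-np.polyval(a,q[:,0])))
E
python3 lvl.py w16.png
```

```text
time: 19.67
tool_pos: [0.5383, 0.4263, 0.1849]
ee_rot: [3.139, -0.003, 1.338]
wrist_force: [0.3, -0.0, -1.9]
width: 0.0135
[-0.3  0.1 -1.6] [0.53734027 0.42561128 0.18206464] [-3.14126262e+00  6.33135935e-04  1.33795677e+00] 0.01363639263772847
1425 range x 0.018495717429151126 0.05004543707683862 z mean -0.0014227975424868206
slope deg 1.8868421596744998 res 0.0006083374774492916
```

View pics/w16.png

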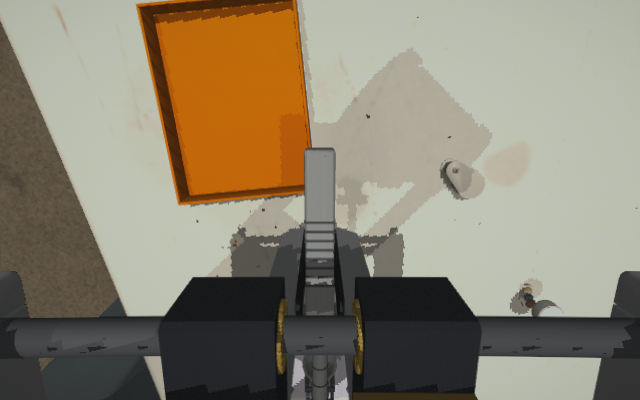

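The depth fit gives 1.9°, well inside the 6.9° limit. Next I'll carry it over the clipboard.

```bash
python3 -m inch '[{"linear":[-0.05,-0.3,0],"twist":0,"gripper":0},{"linear":[-0.1,-0.6,0],"twist":0,"gripper":0},{"linear":[-0.15,-0.9,0],"twist":0,"gripper":0},{"linear":[-0.15,-0.9,0],"twist":0,"gripper":0}]'
python3 -m inch '[{"linear":[-0.05,-0.3,0],"twist":0,"gripper":0},{"linear":[-0.1,-0.6,0],"twist":0,"gripper":0},{"linear":[-0.15,-0.9,0],"twist":0,"gripper":0},{"linear":[-0.15,-0.9,0],"twist":0,"gripper":0}]'
python3 -m inch '[{"linear":[-0.05,-0.3,0],"twist":0,"gripper":0},{"linear":[-0.1,-0.6,0],"twist":0,"gripper":0},{"linear":[-0.15,-0.9,0],"twist":0,"gripper":0},{"linear":[-0.15,-0.9,0],"twist":0,"gripper":0}]'
python3 -m inch '[{"linear":[-0.07,-0.3,-0.15],"twist":0,"gripper":0},{"linear":[-0.15,-0.6,-0.25],"twist":0,"gripper":0},{"linear":[-0.15,-0.65,-0.25],"twist":0,"gripper":0},{"linear":[-0.15,-0.65,-0.25],"twist":0,"gripper":0},{"linear":[-0.15,-0.65,-0.25],"twist":0,"gripper":0}]'
python3 lvl.py w17.png
python3 - <<'E'
from h import *
for n in('top','side'): snap(n,n+'17.png')
E
```

```text
time: 20.05
tool_pos: [0.5206, 0.3303, 0.1789]
ee_rot: [-3.137, 0.008, 1.334]
wrist_force: [0.4, 0.9, -1.8]
width: 0.0137
time: 20.38
tool_pos: [0.5059, 0.2412, 0.18]
ee_rot: [-3.138, 0.006, 1.334]
wrist_force: [-0.4, 0.9, -1.1]
width: 0.0139
time: 20.72
tool_pos: [0.4913, 0.1522, 0.1806]
ee_rot: [-3.138, 0.004, 1.334]
wrist_force: [0.6, 0.8, -1.3]
width: 0.0136
time: 21.13
tool_pos: [0.4777, 0.0917, 0.1571]
ee_rot: [-3.14, -0.001, 1.338]
wrist_force: [-0.1, 0.2, -0.7]
width: 0.014
[ 0.7 -0.4 -1.5] [0.47804581 0.09193712 0.15757412] [-3.14136930e+00 -1.02067731e-03  1.33857718e+00] 0.013608236302830173
1420 range x 0.017342202198498358 0.048878831215303425 z mean 0.0018973195477780585
slope deg 1.8158379615240747 res 0.0006420648325063026
```

View pics/top17.png

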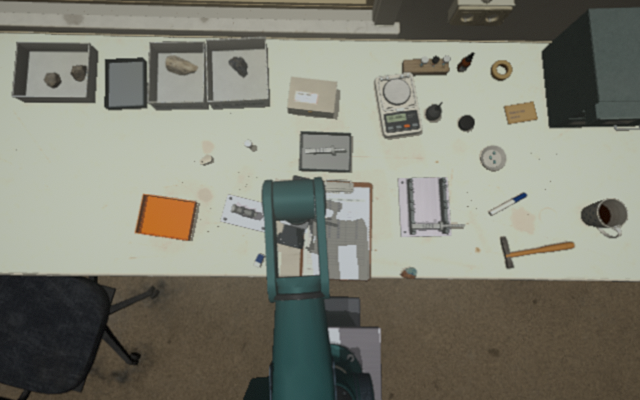

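View pics/side17.png

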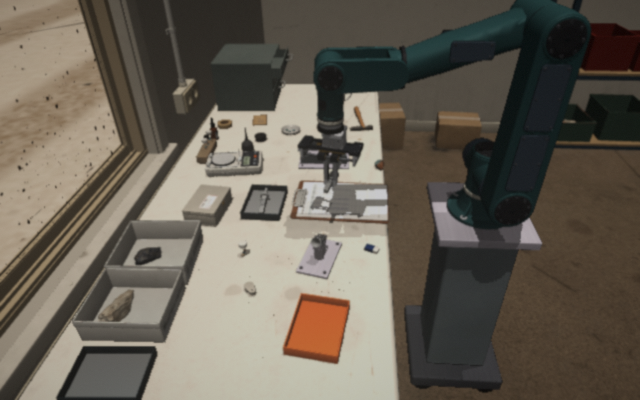

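Run:
```python
from h import *
s=load('top'); a=cv2.resize(s['image'][170:250,290:390,::-1],None,fx=7,fy=7,interpolation=cv2.INTER_CUBIC); cv2.imwrite('pics/t17z.png',a)
h=np.array([-.231,-.973]); tip=np.array([.478,.092])+.113*h; print('tip pred',tip,proj(s,[[*tip,.153]]))
s=load('side'); print(proj(s,[[*tip,.153]])); cv2.imwrite('pics/s17z.png',cv2.resize(s['image'][130:230,280:400,::-1],None,fx=6,fy=6,interpolation=cv2.INTER_CUBIC))
```

```text
tip pred [ 0.451897 -0.017949] [[338.12442799 225.7709606 ]]
[[340.89238405 161.86235823]]
```

View pics/t17z.png

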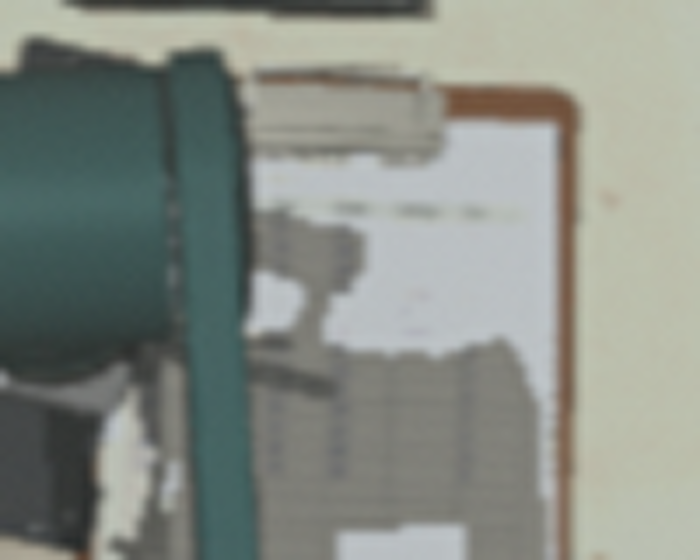

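View pics/s17z.png

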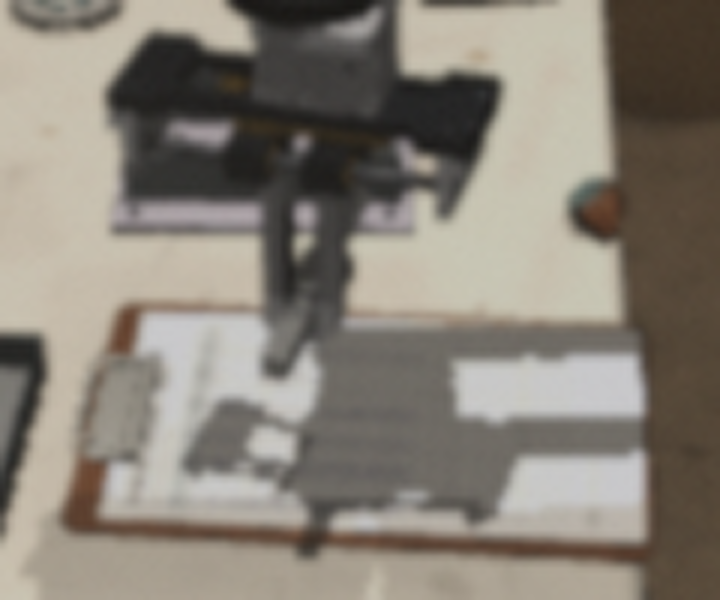

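The tip appears at (337.9, 225.4) in the top view, against a prediction of (338.1, 225.8). That puts it at about x 0.452, y -0.018, z 0.15, over the clipboard. I'll let it settle and then hand in.

```bash
python3 -m inch '[{"linear":[0,0,0],"twist":0,"gripper":0},{"linear":[0,0,0],"twist":0,"gripper":0},{"linear":[0,0,0],"twist":0,"gripper":0},{"linear":[0,0,0],"twist":0,"gripper":0}]' && python3 -c "
from bench import robot
print(robot.close_job())"
```

```text
time: 21.62
tool_pos: [0.4777, 0.091, 0.1578]
ee_rot: [3.141, -0.0, 1.338]
wrist_force: [0.1, 0.2, -1.7]
width: 0.0137
the job is handed in; nothing more can be done
None
```

I finished the job and handed it in at 21.6 s; the hand-in gives no verdict.

- **Snapped rod:** the far one in the rest. It lies flat and released in the dark tray, and the last pictures still show it there.
- **Sound rod:** I took the middle one, eased its tip into the tube level, and let the tube tilt it in the jaws. I then pushed it down until it stopped: about 10 N straight back along the bore, with no further motion. I used the mouth to level it again as I drew it out.
- **Final hold:** tilt measures about 1.8° from the wrist depth image. The tip is about 0.15 m above the bench and near the middle of the clipboard. The top camera agrees with the predicted tip position to within a pixel.
- **Left alone:** the other sound rod is still in the rest, and the vial, eraser and opal look unmoved. I judged all of these by eye, not by measurement.

**One disagreement:** the collar stopped about 4–5 mm further along than I had reckoned from the grip point. I put this down to the rod slipping slightly in the jaws and the camera calibration. The force direction and the position of the handle's rear end both fitted a seated collar.

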